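# Set the check cell in the photometer with its windows in the light path

## Robot

A 6-joint arm with a two-finger parallel gripper is mounted at the origin on the work surface. World frame = base frame: x ahead of the robot, y to its left, z up, the work surface at z = 0. Lengths are in m, angles in degrees, forces in N, time in s.
With the tool pointing down it reaches from about 0.15 to 0.775 m from the base axis. Payload 6.1 kg.
Tool frame: the origin (TCP) lies on the centre line of the jaws, within the pads' length; the fingertips stand 11 mm ahead of it and the grasp point (between the pads) lies 8 mm behind it; z points along the fingers, y is the line along which they close (so a half turn about z gives the same grasp; the last joint's range is limited). The gripper opens to 85 mm and grips with 20 to 120 N. Pads are 22 mm wide; open, the fingers measure 114 mm over their backs; the gripper's body (76 mm by 85 mm) begins 54 mm behind the grasp point. The pads swing forward as they close: fully open they stand 13 mm farther back than shut.
Start: joints at [-69.385, 7.208, -2.269, 80.523, 0, 90], TCP at [0.185, -0.491, 0.242] pointing down, gripper open.
Joint ranges: [-155.77, 155.77], [-54.66, 111.73], [-72.52, 77.12], [-102.08, 115.82], [-83.92, 84.16], [-180, 180]. Speed limits (degrees/s): [136.94, 136.94, 172.46, 180, 180, 180].

## Interface

Orientations are given as a 3x3 rotation matrix whose columns are the frame's x, y, z axes.
In Python, from plant import r gives the robot as it stands.
- The arm moves only by the tool drive_tool, never from a script. Its argument "moves" is a list of rows, each a list of 6 numbers: the shift along the world's x, y, z in m, then the turn, a rotation vector about the world's x, y, z in degrees. In form: [[tx, ty, tz, ax, ay, az], ...]. A call has 1 to 20 rows; each row is the pose to reach, as a shift and turn from the pose commanded when the call began; what a row does not reach only later rows make up. A row lasts 1/10 s, in which the tool goes at most 50 mm and 8.59 degrees, less where a joint would pass 70% of its speed; a pose out of reach is approached as far as the arm can. A call with a gripper value outside its range is refused whole. "fingers" is the finger opening in m, from 0 to 0.0854, set as the call begins (left out, the last holds). The fingers move at their own pace and stop on an object; the grip force is fixed at half the most. Time passes only in rows, so rows that repeat a pose let the fingers close. It gives the time, the measured TCP pose, the force, the opening and the grip force at its end, in the units of the state.
- r.observe(): the state, without advancing time (a new reading comes with each control period).
- r.camera(name): name is "scene" or "top" or "wrist"; returns a dict with "pixels" (480x640x3 uint8, red, green, blue), "intrinsics" (3x3 intrinsics, pixels), "origin" and "rotation" of the camera in the world; the wrist camera has in their place "T_tool_cam" (4x4, takes a point from camera to tool coordinates, whose origin is the TCP and whose axes are the flange's). Camera axes: x right, y down, z forward; pixel columns grow to the right and rows downward; lengths in m; the calibration is good to about 2 mm. A picture is of the moment at which its call begins: read the wrist's pose just before it. There is no depth.
- r.finish_job(): hands the job in; it is judged then, once.
The state is a dict: "clock": time; "joint_pos": joint angles; "dq": joint speeds; "joint_torque": joint torques, N m; "tcp_pos": TCP position; "orientation": TCP orientation; "force": force on the tool from outside, world axes, zero at the start; "wrist_torque": the same for the moment, N m; "finger_gap": finger opening in m; "finger_force": force on a finger pad.
Only numpy, scipy, OpenCV 4.12 (cv2) and the standard library are available. Lean on these libraries where they do the work, as an engineer would, in place of code of your own. Each camera call takes 0.05 s, during which the arm holds its last target. There are 200 camera calls.

## Task

Run the photometer's check reading: stand the check cell (the one with glass windows) upright in the photometer's square well, lowered gently until it is fully home, with its windows in the light path. Hold it only by its solid metal sides, keeping the fingers off the glass; then swing the lid fully shut over it and press the raised read key right down and let it come up again. Leave the dark block and the other things on the bench where they are.

Things in the scene. Friction and masses are not known exactly. Their poses are not given: they have to be found in the camera images.
- cell_center (a point): centre (half-way up) of the check cell: a loose upright square aluminium bar, 25 x 25 x 80 mm, about 80 g, on a 3 mm rubber mat. The faces to its own +x and -x hold glass windows; its +y and -y faces are solid metal: hold it there, within its top 35 mm, as the lower 42 mm go into the well. A dark bar (edge of the filter glass) on its flat top runs along y, parallel to the windows. z up.
- cell_windows: the cell's two windows: glass 16 mm wide, from 9 to 72 mm above its underside, in the middle of two opposite faces and flush with the metal; keep the fingers off. Origin at the centre of the cell's underside, x square to the glass. The cell's lowest 3 mm taper all round to 19 mm square.
- photometer: portable photometer, a grey box with sloping nose, 230 x 120 mm, flat deck 66 mm above the bench, fixed. Origin under its centre; x points from its front (display) to its rear (lid hinge), y to its left, z up. On its middle line: read key at x = -25 mm, well at x = 45 mm, lid hinge at x = 97 mm. The deck is flat and clear for 45 mm to the left and right of the well.
- well_mouth (a point): centre of the well's mouth, at deck level, axes as the photometer's. The well is 27.5 mm square, 42 mm deep, sides along x and y, so the cell fits four ways. The light path runs front to rear along x, through 10 mm wide slots in the well's front and rear walls, in line with pale arrow marks on the deck. The cell is right with its windows to front and rear, either way round (its x along this x).
- lid_hinge (a point): middle of the lid's hinge line at the deck's rear end, 1 mm above the deck, on the lid: axes match the photometer's when shut and turn with the lid about y. In this frame the lid, a dark hollow box open underneath with 3 mm walls, spans x -86 to 0, y -40 to 40, z 0 to 48 mm; its flat outer roof is at z = 48 mm.
- lid_lip (a point): centre of the finger lip (10 x 40 x 8 mm) on the middle of the lid's free edge: at x = -91, z = 6 mm in the frame of lid_hinge. Open, the lid stands up behind the well, its hollow side to the front and its roof to the rear: push the roof from behind, forward and then down. Standing open it reaches about 155 mm above the bench.
- lid (a joint): lid angle in rad: 0 shut, grows as it opens, 2.0 is the stop; it starts between 1.7 and 1.95. The hinge is stiff: the lid stays where it is left and takes about 1 N at its free edge to move.
- key_top (a point): top of the read key: the only raised key, a round button 26 mm across standing 8 mm above the deck, on the photometer's middle line, 70 mm in front of the well's centre. The other keys are flat foil.
- read_key (a joint): how far the read key is pressed, in m: 0 up, 0.004 right down (about 4.5 N); it springs back by itself
- dark_block_center (a point): centre (half-way up) of the dark block: an aluminium bar of the same 25 x 25 x 80 mm, but solid metal on all four faces, no window, plain top, about 120 g; loose, on the same mat; not to be used
- tin_center (a point): centre of a round aluminium moisture tin, 67 mm across and 45 mm tall; loose, leave it
- case: wooden filter case, an open box 130 x 90 mm and 45 mm tall, origin at the centre of its underside; loose, leave it
- spray_center (a point): centre of a spray can 56 mm across and 160 mm tall; loose, leave it
Things that resemble listed ones, but are neither listed nor needed, are in the scene too. What is shaped like the part that bears cell_center but blue is not meant.

How it is judged (in metres and radians):
On the way, in this order (a step that is already met when the one before it is completed fails the run):
1. the check cell stands fully home in the well with its windows front and rear, in the light path, and is let go (horizontal distance between cell_center and well_mouth below 0.004 m and z of cell_center in the frame of well_mouth below 0.001 m and angle between the x axis of cell_center and the x axis of well_mouth, either way round below 0.2 rad and contact force between the fingers and cell below 0.2 N), for 0.2 s.
2. the lid is shut over it (value of joint lid below 0.06 rad), for 0.1 s.
3. the read key is pressed right down with the lid shut (value of joint read_key above 0.003 m and value of joint lid below 0.06 rad), for 0.05 s.
At the end, for the whole second after the job is handed in: The cell rests in the well, centre within 4 mm of the well's axis and within 3 mm of fully home (home: cell_center 2 mm below well_mouth), windows square to the light path within 0.2 rad either way round; lid within 0.06 rad of shut; read key up again (within 1 mm) (horizontal distance between cell_center and well_mouth below 0.004 m and z of cell_center in the frame of well_mouth below 0.001 m and angle between the x axis of cell_center and the x axis of well_mouth, either way round below 0.2 rad and linear speed of cell below 0.02 m/s and value of joint lid below 0.06 rad and value of joint read_key below 0.001 m); the robot touches nothing.
It fails at once if the fingers pressed on the cell's glass windows (over 0.5 N) (contact force between the fingers and cell_windows above 0.5 N).
It fails at once if the check cell was dropped or knocked (moving faster than 0.35 m/s while not held) (linear speed of cell above 0.35 m/s and contact force between the fingers and cell below 0.05 N).
It fails at once if the dark block was moved more than 20 mm (distance of dark_block_center from where it was at the start of the episode above 0.02 m).
It fails at once if the tin, the filter case or the spray can was moved more than 20 mm (distance of any of tin_center, case, spray_center from where it was at the start of the episode above 0.02 m).
It also fails if it takes over 58 s, if anything falls off the work surface, if the arm or the gripper's body presses on something with over 40 N, if the wrist force passes 120 N, or if a joint passes its speed limit or range.

## Working session

There is one attempt and no reset: what is moved stays moved. The work goes in short steps, Python scripts to look and compute and a tool call to move; the robot and the scene stay as the last step left them, time stands still between calls to the robot, and variables do not carry over. Pictures are saved under pics/ and viewed, at most 10 in all, crops included, and the job is handed in when it is done.

Besides the shell and the picture viewer there is one more tool, called after ">>>" as a command line: name --pt "numbers of a row" for each row, then --argument value for the rest. drive_tool: Moves the arm, as the interface text tells. Its arguments: {"type":"object","properties":{"moves":{"type":"array"},"fingers":{"type":"number"}},"required":["moves"]}

```bash
mkdir -p pics
cat > h.py <<'E'
import numpy as np, cv2
from plant import r
def snap(n,f):
    o=r.observe(); c=r.camera(n); cv2.imwrite(f'pics/{f}.png',c['pixels'][:,:,::-1])
    if 'T_tool_cam' in c:
        T=np.eye(4);T[:3,:3]=o['orientation'];T[:3,3]=o['tcp_pos'];T=T@c['T_tool_cam']
        c['origin']=T[:3,3];c['rotation']=T[:3,:3]
    np.savez(f'pics/{f}.npz',K=c['intrinsics'],o=c['origin'],R=c['rotation'])
    return c
def cast(f,uv,z):
    d=np.load(f'pics/{f}.npz'); uv=np.atleast_2d(uv).astype(float)
    v=np.c_[uv,np.ones(len(uv))]@np.linalg.inv(d['K']).T@d['R'].T
    return d['o']+v*((z-d['o'][2])/v[:,2])[:,None]
def proj(f,P):
    d=np.load(f'pics/{f}.npz'); p=(np.atleast_2d(P)-d['o'])@d['R']@d['K'].T
    return p[:,:2]/p[:,2:]
E
python3 - <<'E'
from h import *
for n in('scene','top'):
    c=snap(n,n+'0'); print(n,c['origin'],c['rotation'].round(3).tolist(),c['intrinsics'].tolist())
print(r.observe())
E
```

```text
scene [ 1.10326036 -0.8908348   0.74771896] [[0.837, 0.283, -0.468], [0.547, -0.457, 0.702], [-0.015, -0.843, -0.537]] [[596.6579064813045, 0.0, 327.81970551451906], [0.0, 596.6579064813045, 241.94247878592478], [0.0, 0.0, 1.0]]
top [3.26356065e-01 9.27568867e-04 1.06165431e+00] [[-0.017, -0.982, 0.188], [-1.0, 0.02, 0.013], [-0.017, -0.188, -0.982]] [[456.9964962351476, 0.0, 320.7287303479798], [0.0, 456.9964962351476, 231.92266550805076], [0.0, 0.0, 1.0]]
{'clock': 0.1, 'joint_pos': array([-6.93843852e+01,  7.23861998e+00, -2.31892125e+00,  8.05228038e+01,
        8.75213438e-04,  9.00010647e+01]), 'dq': array([ 0.01329969, -0.00159937,  0.23076093, -0.09283999,  0.00268996,
        0.07281131]), 'joint_torque': array([ 2.60326196e-03, -4.36904883e+01,  3.53605199e+01,  1.37038564e-02,
        1.49782127e-04, -2.67552593e-06]), 'tcp_pos': array([ 0.18473807, -0.49106893,  0.2416125 ]), 'orientation': array([[ 9.35970163e-01,  3.52079001e-01, -4.79442485e-04],
       [ 3.52079328e-01, -9.35969236e-01,  1.31786530e-03],
       [ 1.52492835e-05, -1.40228439e-03, -9.99999017e-01]]), 'force': array([ 0.43354276,  0.78828592, -0.36818034]), 'wrist_torque': array([-0.04438221, -0.02634736, -0.01401909]), 'finger_force': 0.0, 'finger_gap': 0.08531694025509813}
```

View pics/top0.png

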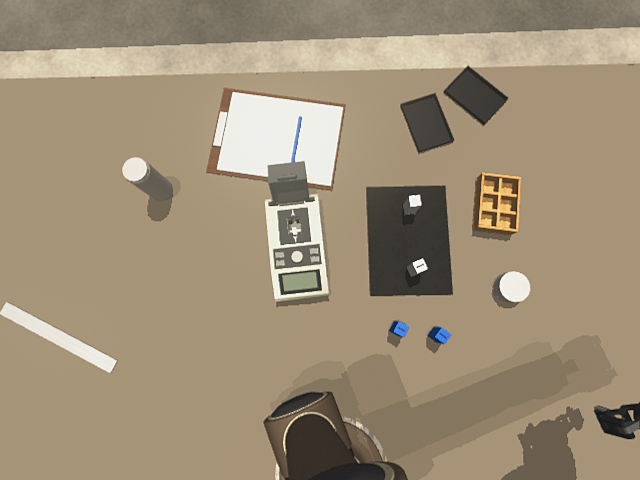

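View pics/scene0.png

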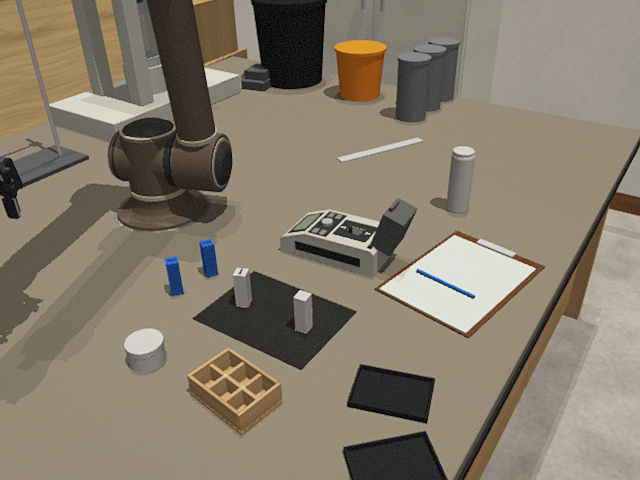

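Top view: cell with the dark bar at about (420,267), plain dark block at (413,203), photometer spans (265–328, 195–300), with its lid hinge away from the robot. In the scene view, the cell is at (242,285) and the block at (303,312). Next I'll get coarse positions.

Run:
```python
from h import *
im=cv2.imread('pics/top0.png')
cr=im[155:310,260:460]; cv2.imwrite('pics/crop1.png',cv2.resize(cr,None,fx=3.8,fy=3.8,interpolation=cv2.INTER_CUBIC))
m=(im.min(2)>190).astype(np.uint8); m[:, :375]=0; m[:150]=0
n,l,s,c=cv2.connectedComponentsWithStats(m)
for i in range(1,n):
    if s[i,4]>20: print(s[i],c[i],cast('top0',c[i],.083).round(4), cv2.minAreaRect(np.argwhere(l==i)[:,::-1].astype(np.float32)))
for p in [(297,257),(294,225)]: print(p,cast('top0',p,.07).round(4))
```

```text
[409 195  12  12 121] [414.49586777 200.36363636] [[ 0.5801 -0.1937  0.083 ]] ((414.45947265625, 200.25674438476562), (11.179131507873535, 10.685934066772461), 80.53767395019531)
[413 259  14  15 120] [419.56666667 265.425     ] [[ 0.4362 -0.1966  0.083 ]] ((419.6185607910156, 265.3917236328125), (11.981084823608398, 10.965738296508789), 66.03751373291016)
[500 272  30  30 717] [514.35704324 286.22175732] [[ 0.3882 -0.394   0.083 ]] ((514.5, 286.5), (29.0, 29.0), 90.0)
(297, 257) [[0.4612 0.067  0.07  ]]
(294, 225) [[0.5329 0.0731 0.07  ]]
```

View pics/crop1.png

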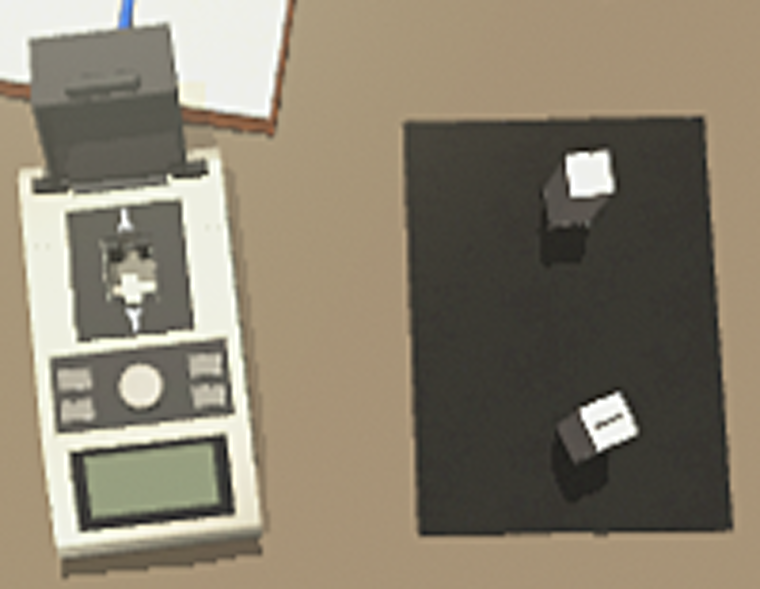

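The crop shows the cell's bar running from about (595,428) to (622,415), so the cell's x axis is about 25° in the world frame. The photometer's x axis is about 5°. The key is at crop (140,386) and the well at (130,268). I'll move over the cell and refine with the wrist camera.

>>> drive_tool --pt "0.025 0.03 0.01 0 0 0" --pt "0.05 0.06 0.02 0 0 0" --pt "0.075 0.09 0.03 0 0 0" --pt "0.1 0.12 0.04 0 0 1" --pt "0.125 0.15 0.05 0 0 2" --pt "0.15 0.18 0.05 0 0 3" --pt "0.175 0.21 0.05 0 0 4" --pt "0.2 0.24 0.05 0 0 4" --pt "0.225 0.27 0.05 0 0 4" --pt "0.251 0.294 0.05 0 0 4" --pt "0.251 0.294 0.05 0 0 4" --pt "0.251 0.294 0.05 0 0 4" --pt "0.251 0.294 0.05 0 0 4" --fingers 0.0854

```text
clock: 1.4
tcp_pos: [0.4353, -0.1977, 0.2921]
orientation: [[0.909, 0.416, -0.001], [0.416, -0.909, -0.0], [-0.001, -0.0, -1.0]]
force: [-0.2, -0.0, -0.1]
finger_gap: 0.0852
finger_force: 0.0
```

Run:
```python
from h import *
c=snap('wrist','w1'); print(c['T_tool_cam'].round(3).tolist(),c['origin'],c['intrinsics'][0]); print(proj('w1',[[.436,-.197,.083]]))
```

```text
[[-0.001, -0.945, -0.327, 0.084], [1.0, -0.0, -0.001, -0.001], [0.001, -0.327, 0.945, -0.133], [0.0, 0.0, 0.0, 1.0]] [ 0.51121272 -0.16200516  0.42481793] [432.21290095   0.         321.62552383]
[[322.855003   197.70352737]]
```

View pics/w1.png

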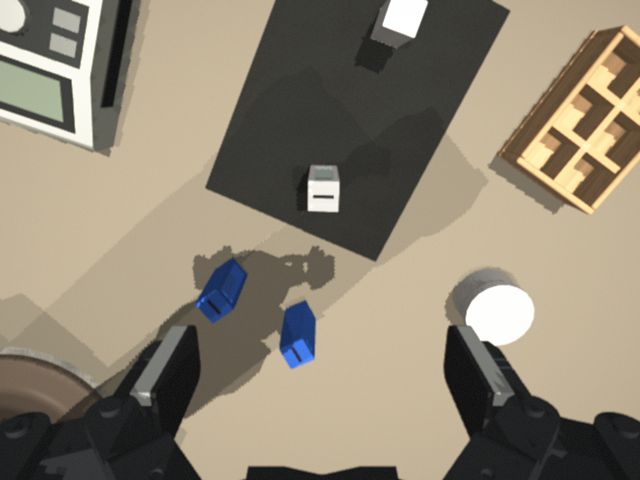

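The cell's top is at (323,196) with its bar horizontal, so the jaw line is already square to the metal sides. I'll look at the well in the same way, and measure the cell at the same time.

>>> drive_tool --pt "0.01 0.035 0 0 0 -3" --pt "0.02 0.07 0 0 0 -6" --pt "0.03 0.105 0 0 0 -9" --pt "0.04 0.14 0 0 0 -12" --pt "0.05 0.175 0 0 0 -15" --pt "0.06 0.21 0 0 0 -18" --pt "0.07 0.24 0 0 0 -20" --pt "0.08 0.27 0 0 0 -20" --pt "0.08 0.27 0 0 0 -20" --pt "0.08 0.27 0 0 0 -20" --pt "0.08 0.27 0 0 0 -20"

```text
clock: 2.55
tcp_pos: [0.5172, 0.0555, 0.2924]
orientation: [[0.995, 0.101, -0.002], [0.101, -0.995, 0.012], [-0.0, -0.012, -1.0]]
force: [-0.4, -0.1, -0.1]
finger_gap: 0.0853
finger_force: 0.0
```

Run:
```python
from h import *
im=cv2.imread('pics/w1.png'); g=im.min(2)
m=(g>200).astype(np.uint8); m[:,:280]=0;m[:,370:]=0;m[:140]=0;m[240:]=0
m=cv2.morphologyEx(m,cv2.MORPH_CLOSE,np.ones((9,9)))
p=np.argwhere(m)[:,::-1].astype(np.float32); print(cv2.minAreaRect(p),cv2.boundingRect(p.astype(np.int32)))
print(g[160:220:2,312],g[160:220:2,334]); print(g[205,300:345])
b=(g<110).astype(np.uint8); b[:190]=0;b[202:]=0;b[:,:310]=0;b[:,338:]=0
q=np.argwhere(b)[:,::-1]; print('bar',len(q),q.mean(0),cv2.minAreaRect(q.astype(np.float32)),cast('w1',q.mean(0),.083))
c=snap('wrist','w2')
cv2.imwrite('pics/w2c.png',cv2.resize(c['pixels'][0:330,160:500,::-1],None,fx=1.8,fy=1.8,interpolation=cv2.INTER_CUBIC))
```

```text
((323.0, 195.5), (29.0, 30.0), 90.0) (308, 181, 31, 30)
[ 54  53  76 129 136 134 134 131 134 134 173 250 243 235 235 241 244 244
 202 220 234 235 240 248 237 207  55  48  50  50] [ 55  52  56 122 134 133 134 132 133 132 143 229 238 237 236 235 236 233
 218 221 233 232 238 236 235 231 101  52  50  49]
[ 32  30  30  33  31  31  38 106 204 239 249 248 244 240 236 236 236 236
 236 237 236 237 237 236 236 237 237 237 236 237 236 237 237 237 237 237
 238 229 151  73  51  48  50  51  47]
bar 40 [322.575 196.425] ((323.0, 196.0), (2.0, 18.0), 90.0) [[ 0.43686941 -0.19635261  0.083     ]]
```

View pics/w2c.png

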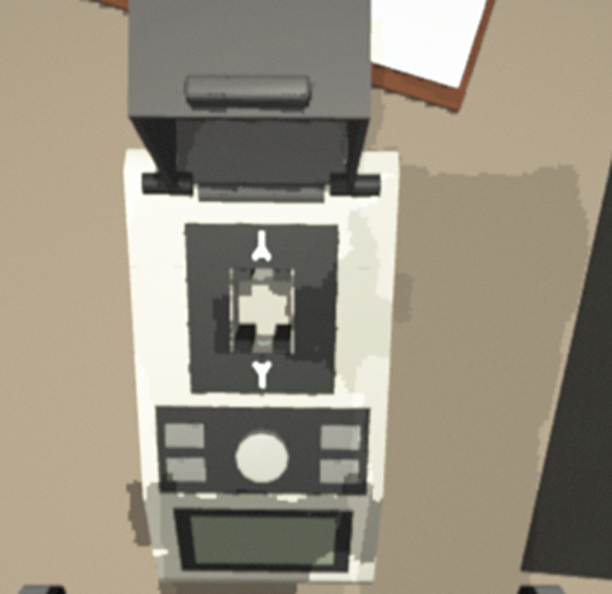

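The well is at crop (262,310), the arrows at (262,246) and (262,373), and the key at (262,458), all on one column, so the tool is aligned with the photometer's yaw. The arm may have been settling in that picture, so I'll take it again and measure.

Run:
```python
from h import *
o=r.observe();print(o['tcp_pos'],o['orientation'].round(4).tolist(),o['dq'].round(2))
c=snap('wrist','w3'); o=r.observe(); print(o['tcp_pos'])
im=cv2.imread('pics/w3.png'); g=im.max(2)
off=np.array([160,0])
# dark patch
d=(g<90).astype(np.uint8)
m=np.zeros_like(d); m[100:240,240:370]=d[100:240,240:370]
n,l,s,cc=cv2.connectedComponentsWithStats(m)
for i in range(1,n):
    if s[i,4]>800:
        h=cv2.convexHull(np.argwhere(l==i)[:,::-1].astype(np.int32)); q=cv2.approxPolyDP(h,4,True)[:,0]; P=cast('w3',q,.066)
        print(s[i],q.tolist(),P.round(4).tolist(),P.mean(0), cv2.minAreaRect(P[:,:2].astype(np.float32)*1000))
# arrows & key
b=(im.min(2)>150).astype(np.uint8); b[:,:270]=0;b[:,340:]=0
n,l,s,cc=cv2.connectedComponentsWithStats(b)
for i in range(1,n):
    if s[i,4]>25: print(s[i],cc[i],cast('w3',cc[i],.066).round(4),cast('w3',cc[i],.074).round(4))
```

```text
[0.51718823 0.05552733 0.29246952] [[0.9949, 0.101, -0.0013], [0.101, -0.9948, 0.012], [-0.0001, -0.012, -0.9999]] [ 0.12 -0.09  0.06 -0.12  0.02 -0.1 ]
[0.51720257 0.05564574 0.29253468]
[ 264  125   83   93 5326] [[346, 126], [344, 217], [267, 217], [264, 125]] [[0.5742, 0.0454, 0.066], [0.4982, 0.038, 0.066], [0.4913, 0.1043, 0.066], [0.5682, 0.1113, 0.066]] [0.53298397 0.0747243  0.066     ] ((532.7787475585938, 74.59402465820312), (77.23567199707031, 66.61898803710938), 5.188452243804932)
[ 247  226  118   14 1275] [[364, 235], [248, 239], [247, 227], [364, 228]] [[0.4838, 0.0187, 0.066], [0.4694, 0.1198, 0.066], [0.4804, 0.1211, 0.066], [0.4902, 0.0195, 0.066]] [0.48094409 0.06978204 0.066     ] ((481.203369140625, 69.79969787597656), (11.089988708496094, 102.08810424804688), 7.083615779876709)
[270 110  70  15 847] [304.32231405 117.98937426] [[0.577  0.0793 0.066 ]] [[0.5775 0.079  0.074 ]]
[300 128  11  17 106] [304.95283019 137.30188679] [[0.5619 0.0775 0.066 ]] [[0.5628 0.0772 0.074 ]]
[302 150   9   5  30] [305.4 151.7] [[0.5504 0.0761 0.066 ]] [[0.5515 0.0758 0.074 ]]
[2
[... 161 characters left out ...]
21 0.066 ]] [[0.5064 0.0719 0.074 ]]
[270 218  70   9 502] [303.52988048 221.90836653] [[0.4902 0.0724 0.066 ]] [[0.4926 0.0722 0.074 ]]
[270 237   3  11  29] [270.86206897 242.37931034] [[0.4684 0.0995 0.066 ]] [[0.4713 0.0987 0.074 ]]
[291 241  29  27 603] [305.07794362 253.86733002] [[0.4607 0.0685 0.066 ]] [[0.4638 0.0683 0.074 ]]
[270 255   4  11  36] [271.25 260.5 ] [[0.4512 0.0981 0.066 ]] [[0.4545 0.0973 0.074 ]]
[270 274  11   4  35] [275.  275.2] [[0.4372 0.0938 0.066 ]] [[0.4408 0.0931 0.074 ]]
[313 275  18   5  58] [321.         276.31034483] [[0.4405 0.0522 0.066 ]] [[0.4441 0.0524 0.074 ]]
[331 318   9   5  40] [335.475 320.05 ] [[0.3974 0.0342 0.066 ]] [[0.4019 0.0348 0.074 ]]
```

The estimates agree: well (0.533, 0.0747), yaw 5.2°, key (0.4638, 0.0683). Joint 6 hit its 180° limit, so I'll use the half-turned grasp instead (joint 6 at about -49° to grasp and 3° to place).

>>> drive_tool --pt "-0.008 -0.027 0 0 0 8" --pt "-0.016 -0.054 0 0 0 16" --pt "-0.024 -0.081 0 0 0 24" --pt "-0.032 -0.108 0 0 0 32" --pt "-0.04 -0.135 0 0 0 40" --pt "-0.048 -0.162 0 0 0 48" --pt "-0.056 -0.189 0 0 0 56" --pt "-0.064 -0.216 0 0 0 64" --pt "-0.072 -0.243 0 0 0 72" --pt "-0.079 -0.269 0 0 0 80" --pt "-0.079 -0.269 0 0 0 88" --pt "-0.079 -0.269 0 0 0 96" --pt "-0.079 -0.269 0 0 0 100"

```text
clock: 3.95
tcp_pos: [0.4377, -0.2131, 0.2925]
orientation: [[-0.277, 0.961, -0.012], [0.961, 0.277, -0.004], [-0.0, -0.012, -1.0]]
force: [-0.4, 0.3, -0.0]
finger_gap: 0.0855
finger_force: 0.0
```

>>> drive_tool --pt "0 0 0 0 0 8" --pt "0 0 0 0 0 16" --pt "0 0 0 0 0 24" --pt "0 0 0 0 0 32" --pt "0 0 0 0 0 40" --pt "0 0 0 0 0 48" --pt "0 0 0 0 0 56" --pt "0 0 0 0 0 64" --pt "0 0 0 0 0 72" --pt "0 0 0 0 0 80" --pt "0 0 0 0 0 88" --pt "0 0 0 0 0 96" --pt "0 0 0 0 0 100" --pt "0 0 0 0 0 100" --pt "0 0 0 0 0 100"

```text
clock: 5.45
tcp_pos: [0.4381, -0.2125, 0.2925]
orientation: [[-0.9, -0.435, 0.006], [-0.435, 0.9, -0.011], [-0.0, -0.013, -1.0]]
force: [0.4, -0.1, 0.9]
finger_gap: 0.085
finger_force: 0.0
```

Run:
```python
from h import *
o=r.observe();print(o['clock'],o['tcp_pos'],o['orientation'].round(4).tolist(),o['joint_pos'].round(1))
snap('wrist','w4'); u=proj('w4',[[.437,-.196,.083]])[0]; print(u)
im=cv2.imread('pics/w4.png'); g=im.min(2)
m=(g>200).astype(np.uint8); x,y=u.astype(int)
n,l,s,c=cv2.connectedComponentsWithStats(m)
for i in range(1,n):
    if s[i,4]>200 and abs(c[i]-u).max()<40:
        p=np.argwhere(l==i)[:,::-1].astype(np.float32); R=cv2.minAreaRect(p); print(s[i],R,cast('w4',R[0],.083))
        x0,y0,w,h=s[i,:4]; k=g[y0+4:y0+h-4,x0+4:x0+w-4]; q=np.argwhere(k<150)[:,::-1]+[x0+4,y0+4]; print('bar',len(q),cv2.minAreaRect(q.astype(np.float32)),cast('w4',q.mean(0),.083))
```

```text
5.45 [ 0.43808084 -0.21248442  0.29248942] [[-0.9005, -0.4349, 0.0057], [-0.435, 0.9004, -0.0112], [-0.0003, -0.0126, -0.9999]] [-25.6   2.9  -0.7  85.8  -0.4 -51.4]
[342.13883769 207.57522066]
[326 194  31  30 690] ((341.1159973144531, 208.2955780029297), (29.065034866333008, 28.32921028137207), 3.012787342071533) [[ 0.43790864 -0.19647906  0.083     ]]
bar 68 ((341.0, 208.5), (3.0, 20.0), 90.0) [[ 0.43759001 -0.1959116   0.083     ]]
```

Flipped-view cell centre is (0.4377, -0.196), which agrees with the first one. I'll level the tool, align it and descend.

>>> drive_tool --pt "-0.0008 0.0163 0 0.64 0.33 -0.8" --pt "-0.0008 0.0163 -0.03 0.64 0.33 -0.8" --pt "-0.0008 0.0163 -0.06 0.64 0.33 -0.8" --pt "-0.0008 0.0163 -0.09 0.64 0.33 -0.8" --pt "-0.0008 0.0163 -0.12 0.64 0.33 -0.8" --pt "-0.0008 0.0163 -0.15 0.64 0.33 -0.8" --pt "-0.0008 0.0163 -0.175 0.64 0.33 -0.8" --pt "-0.0008 0.0163 -0.195 0.64 0.33 -0.8" --pt "-0.0008 0.0163 -0.21 0.64 0.33 -0.8" --pt "-0.0008 0.0163 -0.22 0.64 0.33 -0.8" --pt "-0.0008 0.0163 -0.2275 0.64 0.33 -0.8" --pt "-0.0008 0.0163 -0.2305 0.64 0.33 -0.8" --pt "-0.0008 0.0163 -0.2305 0.64 0.33 -0.8" --pt "-0.0008 0.0163 -0.2305 0.64 0.33 -0.8" --fingers 0.065

```text
clock: 6.9
tcp_pos: [0.4381, -0.1961, 0.0624]
orientation: [[-0.905, -0.425, 0.001], [-0.425, 0.905, -0.0], [-0.0, -0.001, -1.0]]
force: [-0.8, 0.1, -0.0]
finger_gap: 0.0652
finger_force: 0.0
```

Run:
```python
from h import *
o=r.observe();print(o['clock'],o['tcp_pos'],o['orientation'].round(4).tolist(),o['finger_gap'])
snap('wrist','w5')
```

```text
6.9 [ 0.43807999 -0.19607698  0.06241709] [[-0.9053, -0.4247, 0.0006], [-0.4247, 0.9053, -0.0003], [-0.0004, -0.0005, -1.0]] 0.06516727587154837
```

View pics/w5.png

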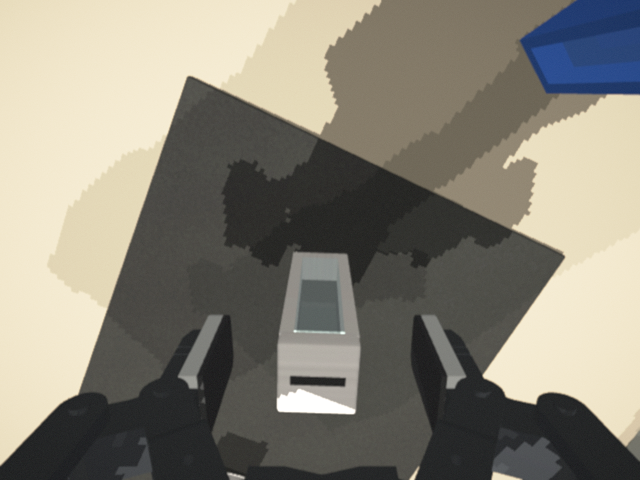

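The cell sits centred between the pads (top at about (318,378), window facing the camera, fingers beside the solid sides). Closing.

>>> drive_tool --pt "0 0 0 0 0 0" --pt "0 0 0 0 0 0" --pt "0 0 0 0 0 0" --pt "0 0 0 0 0 0" --pt "0 0 0 0 0 0" --pt "0 0 0 0 0 0" --pt "0 0 0 0 0 0" --pt "0 0 0 0 0 0" --fingers 0.015

```text
clock: 7.75
tcp_pos: [0.4378, -0.196, 0.0621]
orientation: [[-0.905, -0.425, 0.0], [-0.425, 0.905, -0.0], [-0.0, -0.0, -1.0]]
force: [-0.2, -0.3, 4.2]
finger_gap: 0.0245
finger_force: 60.3
```

Run:
```python
from h import *
o=r.observe();print(o['clock'],o['tcp_pos'],o['orientation'].round(4).tolist(),o['finger_gap'],o['finger_force'])
snap('wrist','w6')
im=cv2.imread('pics/w6.png'); g=im.max(2); k=np.zeros_like(g); k[365:395,270:370]=(g[365:395,270:370]<90)
n,l,s,c=cv2.connectedComponentsWithStats(k)
for i in range(1,n):
    if s[i,4]>60:
        p=np.argwhere(l==i)[:,::-1].astype(np.float32); print(s[i],cv2.minAreaRect(p),cast('w6',c[i],.083), o['orientation'].T@(cast('w6',c[i],.083)[0]-o['tcp_pos']))
```

```text
7.75 [ 0.43784775 -0.19595251  0.06207936] [[-0.9053, -0.4248, 0.0001], [-0.4248, 0.9053, -0.0001], [-0.0001, -0.0001, -1.0]] 0.024509403530707175 60.281557738780975
[270 365  13  30 317] ((276.0, 379.5), (29.0, 12.0), 90.0) [[ 0.44353412 -0.20771839  0.083     ]] [-0.00015076 -0.01307    -0.02091881]
[362 365   8  30 226] ((365.5, 379.5), (29.0, 7.0), 90.0) [[ 0.43147613 -0.18288387  0.083     ]] [ 0.00021447  0.01453463 -0.02092269]
[295 378  55   9 486] ((322.0, 382.0), (8.0, 54.0), 90.0) [[ 0.43778066 -0.19478672  0.083     ]] [-0.00043612  0.00108094 -0.02092076]
```

Firm grip, and the cell is within 0.5 mm of the pad centre. I'll lift, carry it over the well and re-measure the well from the flipped camera.

>>> drive_tool --pt "0 0 0.01 0 0 0" --pt "0 0 0.03 0 0 0" --pt "0 0 0.06 0 0 0" --pt "0 0 0.09 0 0 0" --pt "0.009 0.027 0.12 0 0 -2" --pt "0.018 0.054 0.15 0 0 -4" --pt "0.027 0.081 0.18 0 0 -6" --pt "0.036 0.108 0.2 0 0 -8" --pt "0.045 0.135 0.22 0 0 -10" --pt "0.054 0.162 0.23 0 0 -12" --pt "0.063 0.189 0.23 0 0 -14" --pt "0.072 0.216 0.23 0 0 -16" --pt "0.081 0.243 0.23 0 0 -18" --pt "0.09 0.262 0.23 0 0 -19" --pt "0.0952 0.2707 0.23 0 0 -19.9" --pt "0.0952 0.2707 0.23 0 0 -19.9" --pt "0.0952 0.2707 0.23 0 0 -19.9" --pt "0.0952 0.2707 0.23 0 0 -19.9"

```text
clock: 9.6
tcp_pos: [0.5325, 0.0742, 0.2919]
orientation: [[-0.996, -0.091, -0.001], [-0.091, 0.996, -0.0], [0.001, 0.0, -1.0]]
force: [-0.3, 0.1, -0.5]
finger_gap: 0.024
finger_force: 59.7
```

Run:
```python
from h import *
o=r.observe();print(o['clock'],o['tcp_pos'],o['orientation'].round(4).tolist(),o['joint_pos'].round(1),o['finger_force'])
snap('wrist','w7'); print(proj('w7',[[.533,.0747,.066],[.4638,.0683,.074]]))
im=cv2.imread('pics/w7.png'); cv2.imwrite('pics/w7c.png',im[:400,120:560])
b=(im.min(2)>150).astype(np.uint8); b[:,:270]=0;b[:,390:]=0
n,l,s,cc=cv2.connectedComponentsWithStats(b)
for i in range(1,n):
    if 40<s[i,4]<1500: print(s[i],cc[i].round(1),cast('w7',cc[i],.066).round(4)[0],cast('w7',cc[i],.074).round(4)[0])
```

```text
9.6 [0.532499   0.07420962 0.29193218] [[-0.9959, -0.0909, -0.0005], [-0.0909, 0.9959, -0.0], [0.0005, 0.0, -1.0]] [ 7.9  9.   6.  87.1  0.   2.7] 59.675642251968384
[[321.02786206 196.76563482]
 [320.82212708 112.02706578]]
[270   0  50   7 345] [294.2   3. ] [0.3889 0.0418 0.066 ] [0.3902 0.0423 0.074 ]
[276  72   7   9  55] [278.9  76. ] [0.4403 0.0335 0.066 ] [0.4405 0.0342 0.074 ]
[274  96  11  12  79] [277.9 102.6] [0.4601 0.0338 0.066 ] [0.4598 0.0346 0.074 ]
[305 109  14  19  92] [310.3 118.5] [0.4699 0.0604 0.066 ] [0.4694 0.0606 0.074 ]
[274 117  11  14 108] [280.4 122.7] [0.4753 0.0367 0.066 ] [0.4747 0.0374 0.074 ]
[366 118  14  12 123] [372.9 124.4] [0.4699 0.1109 0.066 ] [0.4694 0.1099 0.074 ]
[316 155  11  16  91] [320.7 164. ] [0.5054 0.0719 0.066 ] [0.5041 0.0718 0.074 ]
[309 175  27  19 304] [321.9 183.9] [0.5219 0.0745 0.066 ] [0.5202 0.0743 0.074 ]
[316 225  11  14  74] [321.  229.8] [0.5624 0.0773 0.066 ] [0.5598 0.0771 0.074 ]
[376 312  14   9  89] [382.2 316.3] [0.6419 0.142  0.066 ] [0.6376 0.1403 0.074 ]
```

View pics/w7c.png

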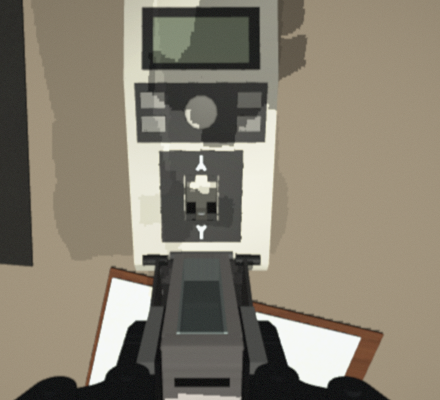

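The well re-measures at (0.5339, 0.0746), which averages to (0.5335, 0.0747) with yaw 5.3°. The picture shows the well at crop (201,196) and the cell in the jaws below it. I'll descend to just above the mouth.

>>> drive_tool --pt "0.0008 0.0005 -0.02 0 0 0.1" --pt "0.0008 0.0005 -0.05 0 0 0.1" --pt "0.0008 0.0005 -0.08 0 0 0.1" --pt "0.0008 0.0005 -0.11 0 0 0.1" --pt "0.0008 0.0005 -0.135 0 0 0.1" --pt "0.0008 0.0005 -0.15 0 0 0.1" --pt "0.0008 0.0005 -0.157 0 0 0.1" --pt "0.0008 0.0005 -0.16 0 0 0.1" --pt "0.0008 0.0005 -0.16 0 0 0.1" --pt "0.0008 0.0005 -0.16 0 0 0.1" --pt "0.0008 0.0005 -0.16 0 0 0.1"

```text
clock: 10.75
tcp_pos: [0.5342, 0.0754, 0.1328]
orientation: [[-0.996, -0.093, 0.001], [-0.093, 0.996, 0.0], [-0.001, 0.0, -1.0]]
force: [0.4, 0.8, -1.7]
finger_gap: 0.0244
finger_force: 59.7
```

Run:
```python
from h import *
o=r.observe();print(o['clock'],o['tcp_pos'],o['orientation'].round(4).tolist(),o['force'],o['wrist_torque'])
```

```text
10.75 [0.53421203 0.07536505 0.13278596] [[-0.9957, -0.093, 0.0013], [-0.093, 0.9957, 0.0005], [-0.0014, 0.0003, -1.0]] [ 0.35238393  0.77686139 -1.7001872 ] [0.01852678 0.00218872 0.0047429 ]
```

>>> drive_tool --pt "-0.0007 -0.0006 -0.001 0 0 0" --pt "-0.0007 -0.0006 -0.002 0 0 0" --pt "-0.0007 -0.0006 -0.004 0 0 0" --pt "-0.0007 -0.0006 -0.006 0 0 0" --pt "-0.0007 -0.0006 -0.008 0 0 0" --pt "-0.0007 -0.0006 -0.01 0 0 0" --pt "-0.0007 -0.0006 -0.012 0 0 0" --pt "-0.0007 -0.0006 -0.012 0 0 0"

```text
clock: 11.55
tcp_pos: [0.5331, 0.0748, 0.1195]
orientation: [[-0.996, -0.093, -0.0], [-0.093, 0.996, 0.0], [0.0, 0.0, -1.0]]
force: [2.2, 0.2, -1.2]
finger_gap: 0.0243
finger_force: 59.8
```

It's in the mouth with only light side contact. Continuing down.

>>> drive_tool --pt "0.0003 0 -0.002 0 0 0" --pt "0.0003 0 -0.004 0 0 0" --pt "0.0003 0 -0.006 0 0 0" --pt "0.0003 0 -0.008 0 0 0" --pt "0.0003 0 -0.01 0 0 0" --pt "0.0003 0 -0.012 0 0 0" --pt "0.0003 0 -0.014 0 0 0" --pt "0.0003 0 -0.016 0 0 0" --pt "0.0003 0 -0.018 0 0 0" --pt "0.0003 0 -0.018 0 0 0"

```text
clock: 12.55
tcp_pos: [0.5332, 0.0747, 0.1015]
orientation: [[-0.996, -0.093, -0.0], [-0.093, 0.996, 0.0], [0.0, 0.0, -1.0]]
force: [0.5, 0.0, -1.1]
finger_gap: 0.024
finger_force: 59.8
```

>>> drive_tool --pt "0 0 -0.003 0 0 0" --pt "0 0 -0.006 0 0 0" --pt "0 0 -0.009 0 0 0" --pt "0 0 -0.012 0 0 0" --pt "0 0 -0.014 0 0 0" --pt "0 0 -0.0155 0 0 0" --pt "0 0 -0.0165 0 0 0" --pt "0 0 -0.0175 0 0 0" --pt "0 0 -0.018 0 0 0" --pt "0 0 -0.018 0 0 0"

```text
clock: 13.55
tcp_pos: [0.5332, 0.0747, 0.0837]
orientation: [[-0.996, -0.093, -0.0], [-0.093, 0.996, 0.0], [0.0, 0.0, -1.0]]
force: [0.5, -0.1, -0.1]
finger_gap: 0.0244
finger_force: 59.8
```

>>> drive_tool --pt "0 0 -0.0004 0 0 0" --pt "0 0 -0.0008 0 0 0" --pt "0 0 -0.0012 0 0 0" --pt "0 0 -0.0014 0 0 0" --pt "0 0 -0.0014 0 0 0"

```text
clock: 14.05
tcp_pos: [0.5333, 0.0747, 0.0831]
orientation: [[-0.996, -0.093, 0.0], [-0.093, 0.996, 0.0], [-0.0, 0.0, -1.0]]
force: [-1.6, -0.1, 5.1]
finger_gap: 0.0241
finger_force: 60.5
```

Seated: the bottom contact shows 5 N up. Opening gently, then rising.

>>> drive_tool --pt "0 0 0 0 0 0" --pt "0 0 0 0 0 0" --pt "0 0 0 0 0 0" --pt "0 0 0 0 0 0" --pt "0 0 0 0 0 0" --pt "0 0 0 0 0 0" --fingers 0.045

```text
clock: 14.65
tcp_pos: [0.5333, 0.0747, 0.0823]
orientation: [[-0.996, -0.093, -0.0], [-0.093, 0.996, 0.0], [0.0, 0.0, -1.0]]
force: [-0.7, -0.3, -0.3]
finger_gap: 0.0451
finger_force: 0.0
```

>>> drive_tool --pt "0 0 0.005 0 0 0" --pt "0 0 0.02 0 0 0" --pt "0 0 0.05 0 0 0" --pt "0 0 0.08 0 0 0" --pt "0 0 0.11 0 0 0" --pt "0 0 0.14 0 0 0" --pt "0 0 0.17 0 0 0" --pt "0 0 0.2 0 0 0" --pt "0 0 0.22 0 0 0" --pt "0 0 0.22 0 0 0" --pt "0 0 0.22 0 0 0"

```text
clock: 15.75
tcp_pos: [0.5334, 0.0747, 0.3025]
orientation: [[-0.996, -0.093, 0.001], [-0.093, 0.996, 0.0], [-0.001, 0.0, -1.0]]
force: [-0.4, 0.0, -0.1]
finger_gap: 0.0452
finger_force: 0.0
```

Run:
```python
from h import *
o=r.observe();print(o['clock'],o['tcp_pos'],o['joint_pos'].round(1))
snap('wrist','w8'); c=snap('scene','s8')
a=cv2.imread('pics/w8.png')[100:400,120:520]; b=cv2.imread('pics/s8.png')[170:300,260:440]
b=cv2.resize(b,(415,300),interpolation=cv2.INTER_CUBIC)
cv2.imwrite('pics/m8.png',np.hstack([a,b[:,:400]]))
```

```text
15.75 [0.53344882 0.07473165 0.302526  ] [ 8.   9.2  7.6 88.4  0.   2.6]
```

View pics/m8.png

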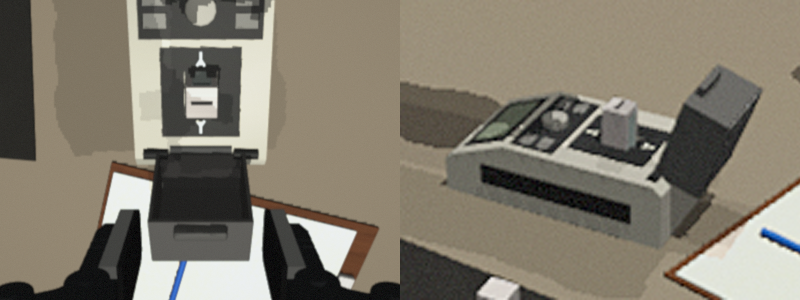

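The picture shows the cell upright and deep in the well, bar across the light path, and the lid still open. Next I'll check its seated height and go behind the lid with the fingers shut.

Run:
```python
from h import *
for z in (.104,.108,.114): print(z,proj('s8',[[.5335,.0747,z]]),proj('w8',[[.5335,.0747,z]]))
for f,(x0,x1,y0,y1) in {'w8':(310,335,190,215),'s8':(345,368,208,222)}.items():
    g=cv2.imread(f'pics/{f}.png').max(2)[y0:y1,x0:x1]; q=np.argwhere(g<(130 if f=='w8' else 115))[:,::-1]; print(f,len(q),q.mean(0)+[x0,y0])
```

```text
0.104 [[355.77254641 214.36459611]] [[320.32950362 204.00631279]]
0.108 [[355.79200242 212.75582571]] [[320.3214008  205.29085844]]
0.114 [[355.8213085  210.33257679]] [[320.30890014 207.27259585]]
w8 62 [321.16129032 202.98387097]
s8 42 [352.83333333 219.71428571]
```

>>> drive_tool --pt "0.03 0.003 0 0 0 0" --pt "0.06 0.006 0 0 0 0" --pt "0.09 0.009 0 0 0 0" --pt "0.12 0.012 0 0 0 0" --pt "0.15 0.014 0 0 0 0" --pt "0.1623 0.0151 0 0 0 0" --pt "0.1623 0.0151 0 0 0 0" --pt "0.1623 0.0151 -0.03 0 0 0" --pt "0.1623 0.0151 -0.07 0 0 0" --pt "0.1623 0.0151 -0.11 0 0 0" --pt "0.1623 0.0151 -0.14 0 0 0" --pt "0.1623 0.0151 -0.16 0 0 0" --pt "0.1623 0.0151 -0.17 0 0 0" --pt "0.1623 0.0151 -0.17 0 0 0" --fingers 0

```text
clock: 17.25
tcp_pos: [0.694, 0.0897, 0.1308]
orientation: [[-0.996, -0.093, -0.003], [-0.093, 0.996, -0.0], [0.003, 0.0, -1.0]]
force: [-0.2, 0.7, -0.2]
finger_gap: 0.0001
finger_force: 0.0
```

My hand reading of the scene bar, (356.3, 214.6), matches a fully-home cell top, projected at (355.8, 214.4). Now I'll push the lid forward to about vertical.

>>> drive_tool --pt "-0.008 -0.0007 0 0 0 0" --pt "-0.0159 -0.0015 0 0 0 0" --pt "-0.0239 -0.0022 0 0 0 0" --pt "-0.0319 -0.003 0 0 0 0" --pt "-0.0398 -0.0037 0 0 0 0" --pt "-0.0468 -0.0043 0 0 0 0" --pt "-0.0518 -0.0048 0 0 0 0"

```text
clock: 17.95
tcp_pos: [0.6436, 0.085, 0.1335]
orientation: [[-0.996, -0.093, 0.002], [-0.093, 0.996, 0.001], [-0.002, 0.0, -1.0]]
force: [3.6, 0.6, 3.9]
finger_gap: -0.0001
finger_force: 2.1
```

>>> drive_tool --pt "-0.0065 -0.0006 0.006 0 0 0" --pt "-0.0133 -0.0012 0.0107 0 0 0" --pt "-0.022 -0.002 0.0155 0 0 0" --pt "-0.0314 -0.0029 0.019 0 0 0" --pt "-0.041 -0.0038 0.0212 0 0 0" --pt "-0.0513 -0.0048 0.0223 0 0 0" --pt "-0.0615 -0.0057 0.0217 0 0 0" --pt "-0.0718 -0.0067 0.0201 0 0 0" --pt "-0.08 -0.0074 0.0177 0 0 0" --pt "-0.0878 -0.0081 0.0146 0 0 0" --pt "-0.0955 -0.0089 0.0105 0 0 0" --pt "-0.1028 -0.0095 0.0057 0 0 0" --pt "-0.109 -0.0101 0 0 0 0" --pt "-0.1135 -0.0105 -0.005 0 0 0" --pt "-0.1135 -0.0105 -0.007 0 0 0" --pt "-0.1135 -0.0105 -0.007 0 0 0"

```text
clock: 19.55
tcp_pos: [0.529, 0.0744, 0.1259]
orientation: [[-0.996, -0.093, -0.002], [-0.093, 0.996, 0.0], [0.002, 0.0, -1.0]]
force: [-6.7, -1.3, 9.6]
finger_gap: -0.0004
finger_force: 4.9
```

Run:
```python
from h import *
o=r.observe();print(o['clock'],o['tcp_pos'],o['force'])
snap('scene','s9'); b=cv2.imread('pics/s9.png')[130:310,240:460]
cv2.imwrite('pics/s9c.png',cv2.resize(b,None,fx=3,fy=3,interpolation=cv2.INTER_CUBIC))
```

```text
19.55 [0.5289958  0.0743935  0.12594448] [-6.71622711 -1.31183598  9.62616878]
```

View pics/s9c.png

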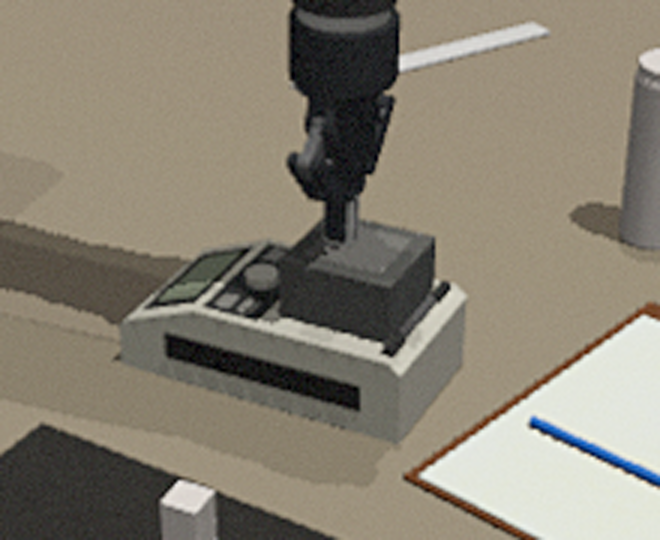

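The lid lies flat on the deck under the fingers. I'll press 3 mm further to confirm it's against the stop, then rise.

>>> drive_tool --pt "0 0 -0.001 0 0 0" --pt "0 0 -0.002 0 0 0" --pt "0 0 -0.003 0 0 0" --pt "0 0 -0.003 0 0 0"

```text
clock: 20.0
tcp_pos: [0.5291, 0.0744, 0.1257]
orientation: [[-0.996, -0.093, 0.0], [-0.093, 0.996, 0.0], [-0.0, 0.0, -1.0]]
force: [-14.0, -2.7, 27.2]
finger_gap: -0.0001
finger_force: 13.8
```

The lid is firmly shut (27 N, no travel). Up and over to the key.

>>> drive_tool --pt "0 0 0.01 0 0 0" --pt "0 0 0.03 0 0 0" --pt "-0.015 -0.0015 0.04 0 0 0" --pt "-0.035 -0.0035 0.04 0 0 0" --pt "-0.055 -0.0052 0.04 0 0 0" --pt "-0.0653 -0.0062 0.04 0 0 0" --pt "-0.0653 -0.0062 0.03 0 0 0" --pt "-0.0653 -0.0062 0.01 0 0 0" --pt "-0.0653 -0.0062 -0.01 0 0 0" --pt "-0.0653 -0.0062 -0.025 0 0 0" --pt "-0.0653 -0.0062 -0.03 0 0 0" --pt "-0.0653 -0.0062 -0.03 0 0 0"

```text
clock: 21.2
tcp_pos: [0.4648, 0.0683, 0.0912]
orientation: [[-0.996, -0.093, -0.002], [-0.093, 0.996, -0.0], [0.002, 0.0, -1.0]]
force: [0.0, -0.2, 0.1]
finger_gap: 0.0
finger_force: 0.0
```

>>> drive_tool --pt "-0.0008 0 -0.002 0 0 0" --pt "-0.0008 0 -0.004 0 0 0" --pt "-0.0008 0 -0.006 0 0 0" --pt "-0.0008 0 -0.008 0 0 0" --pt "-0.0008 0 -0.0095 0 0 0" --pt "-0.0008 0 -0.0105 0 0 0" --pt "-0.0008 0 -0.0112 0 0 0" --pt "-0.0008 0 -0.0112 0 0 0" --pt "-0.0008 0 -0.0112 0 0 0"

```text
clock: 22.1
tcp_pos: [0.4645, 0.0684, 0.0815]
orientation: [[-0.996, -0.093, 0.001], [-0.093, 0.996, 0.0], [-0.001, 0.0, -1.0]]
force: [0.1, 0.1, 4.0]
finger_gap: 0.0
finger_force: 2.0
```

>>> drive_tool --pt "0 0 -0.0008 0 0 0" --pt "0 0 -0.0016 0 0 0" --pt "0 0 -0.002 0 0 0" --pt "0 0 -0.002 0 0 0" --pt "0 0 -0.002 0 0 0"

```text
clock: 22.6
tcp_pos: [0.4646, 0.0684, 0.0808]
orientation: [[-0.996, -0.093, 0.001], [-0.093, 0.996, 0.001], [-0.001, 0.0, -1.0]]
force: [-4.0, -0.2, 15.8]
finger_gap: 0.0003
finger_force: 8.0
```

The key is on its stop (15.8 N). Releasing, then a final look.

>>> drive_tool --pt "0 0 0.005 0 0 0" --pt "0 0 0.02 0 0 0" --pt "0 0 0.05 0 0 0" --pt "0 0 0.09 0 0 0" --pt "0 0 0.13 0 0 0" --pt "0 0 0.16 0 0 0" --pt "-0.04 -0.02 0.18 0 0 0" --pt "-0.08 -0.04 0.18 0 0 0" --pt "-0.1 -0.05 0.18 0 0 0" --pt "-0.1 -0.05 0.18 0 0 0" --pt "-0.1 -0.05 0.18 0 0 0"

```text
clock: 23.7
tcp_pos: [0.3641, 0.0183, 0.259]
orientation: [[-0.996, -0.092, 0.0], [-0.092, 0.996, 0.0], [-0.0, 0.0, -1.0]]
force: [0.8, 0.3, -1.3]
finger_gap: -0.0002
finger_force: 0.0
```

Run:
```python
from h import *
snap('scene','s10'); b=cv2.imread('pics/s10.png')[130:430,120:520]
cv2.imwrite('pics/s10c.png',cv2.resize(b,None,fx=2,fy=2,interpolation=cv2.INTER_CUBIC))
```

```text
(no output)
```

View pics/s10c.png

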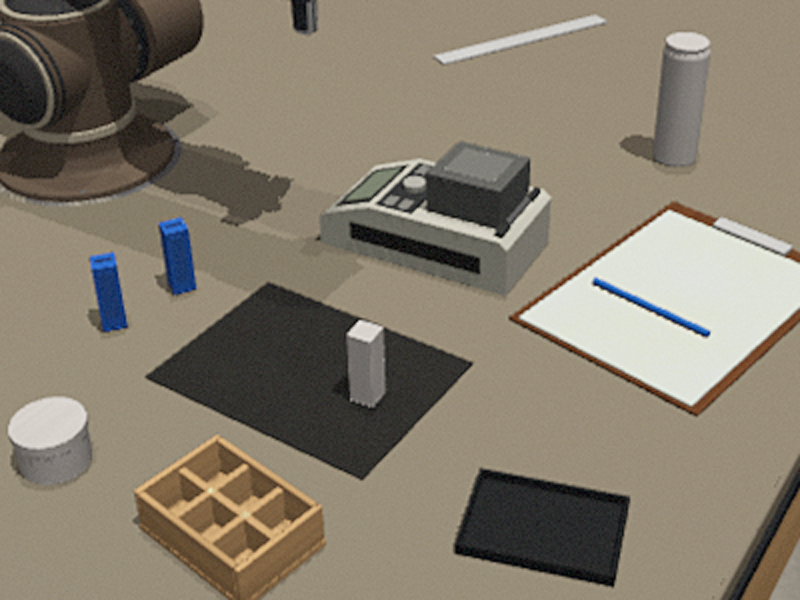

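The lid is shut at (480,180), the key is up at (414,184), the other things are where they were, and the arm is clear. Handing in.

```bash
python3 -c "
from plant import r
print(r.finish_job())"
```

```text
the job is handed in; nothing more can be done
None
```

I handed in the job at about 24 s: the check cell is home in the well with its windows in the light path, the lid is shut, the read key was pressed to its stop and came back up, and the other things are where they were; no verdict came back.

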